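# Load the steam canning pot

## Robot

A 6-joint arm with a two-finger parallel gripper is mounted at the origin on the work surface. World frame = base frame: x ahead of the robot, y to its left, z up, the work surface at z = 0. Lengths are in mm, angles in rad, forces in N, time in s.
With the tool pointing down it reaches from about 250 to 775 mm from the base axis. Payload 4 kg.
Tool frame: the origin (TCP) lies at the very end of the fingers, on their centre line; the grasp point (between the pads) lies 19 mm behind it; z points along the fingers, y is the line along which they close (so a half turn about z gives the same grasp; the last joint's range is limited). The gripper opens to 94 mm and grips with 3 to 60 N. Pads are 16 mm wide; open, the fingers measure 119 mm over their backs; the gripper's body (75 mm by 177 mm) begins 78 mm behind the grasp point.
Start: joints at [1.088, 0.087, 1.371, -0, 1.684, -0.103], TCP at [203.915, 510.822, 205.506] pointing down, gripper open.
Joint ranges: [-3.1, 3.1], [-0.76, 2.03], [0.27, 2.55], [-1.08, 4.22], [0.17, 2.65], [-2.57, 2.57]. Speed limits (rad/s): [2.79, 2.79, 3.14, 3.14, 3.14, 3.14].

## Interface

Orientations are given as a rotation vector (axis times angle).
In Python, from bench import sense, snapshot, calibration, job_done, find_in gives the robot as it stands.
- The arm moves only by the tool carry_out, never from a script. Its argument "increments" is a list of rows, each an object of numbers: "ax", "ay", "az": the turn, a rotation vector about the tool's x, y, z in degrees; "x", "y", "z": the shift along the tool's x, y, z in mm; "jaw": the finger opening in mm, from 0 to 94. A call has 1 to 12 rows; each row is the pose to reach, as a shift and turn from the pose commanded when the call began, along the tool's axes at that moment; what a row does not reach only later rows make up. A row lasts 1/10 s, in which the tool goes at most 50 mm and 8.59 degrees, less where a joint would pass 70% of its speed; a pose out of reach is approached as far as the arm can. A call with a gripper value outside its range is refused whole. The fingers move at their own pace and stop on an object; "newtons" is the grip in N (left out, the last holds). Time passes only in rows, so rows that repeat a pose let the fingers close. It gives the time, the measured TCP pose, the force, the opening and the grip force at its end, in the units of the state.
- sense(): the state, without advancing time (a new reading comes with each control period).
- snapshot(name): name is "side" or "top"; returns the picture (480x640x3 uint8, red, green, blue); there is no depth.
- calibration(name): a dict with "K" (3x3 intrinsics, pixels), "position" and "orientation" of the camera in the world. Camera axes: x right, y up, looking along -z (the intrinsics and any distortion apply to the point x, -y, -z); pixel columns grow to the right and rows downward; lengths in mm; the calibration is good to about 2 mm. A picture is of the moment at which its call begins. calibration takes no time and is no camera call.
- job_done(): hands the job in; it is judged then, once.
Trained networks look in the newest picture that a camera, given by its name, has taken for a name from the list of things; names that differ only in an ending like _2 or _b are one class to them, and where a whole thing is asked for, a point or a joint stands for the part that bears it (a point fixed in the world has none). Each returns a list of dicts, best first, with "conf" (0 to 1); they miss things now and then, are a little off and sometimes report something else, mostly with a low value. They report only what shows in the picture. A call takes as long as a camera call. They do not tell look-alikes from the thing itself.
- find_in(camera, label): "position" ([row, column] in pixels, amid what is visible of it).
The state is a dict: "t": time; "joint_pos": joint angles; "joint_velocities": joint speeds; "joint_torque": joint torques, N m; "position": TCP position; "tool_rot": TCP orientation; "wrist_force": force on the tool from outside, world axes, zero at the start; "moment": the same for the moment, N m; "gripper_width": finger opening in mm; "gripper_force": force on a finger pad.
Only numpy, scipy, OpenCV 4.12 (cv2) and the standard library are available. Lean on these libraries where they do the work, as an engineer would, in place of code of your own. Each camera call takes 0.05 s, during which the arm holds its last target. There are 200 camera calls.

## Task

Load the steam pot on the hotplate for canning: lay the perforated rack level on the bottom of the pot, then stand the two squat closed jars on the rack, one on each side of its lifting loop, and last seat the lid properly on the rim. Keep the jars upright and set them down gently rather than dropping them, and leave the tall jar, the open jar and the spool of twine where they stand.

Things in the scene. Friction and masses are not known exactly. Their poses are not given: they have to be found in the camera images.
- pot: Fixed: white round hotplate (diameter 210 mm, black knob on its -x front) with an open steel stock pot standing on it, same axis. Origin: centre of the underside, on the table; z up. Pot: inner diameter 200, wall 3, inner floor 63 and rim 178 mm above the table. Loop handles 26 mm below the rim stick out to 137 mm from the axis along +y and -y.
- pot_floor (a point): Centre of the pot's inner floor.
- pot_rim (a point): Centre of the pot's mouth at the height of the rim.
- rack: Loose perforated round aluminium rack, diameter 184 mm, 0.26 kg. Origin: centre under its four feet; z up. Deck (jars stand on it) 20 mm above. An upright loop of 8 mm steel wire rises from its middle, 52 mm wide along the rack's y, 8 mm thick along x, top edge at 90 mm; pinch its top bar across x. Its turn in the pot is free. A jar centred 48 mm out along the rack's x clears loop and pot wall.
- lid: Loose round steel pot lid, 0.32 kg, right way up. Origin: centre of its underside; z up. The lowest 8 mm is a tapered plug, diameter 176 below to 190 above, that goes into the pot's mouth; the flange (diameter 218, underside 8 mm above the origin) rests on the rim. Low dome up to 24 mm, then a stem and a black knob of diameter 34 from 31 to 51 mm above the origin: grip the knob.
- jar_a: Squat closed jar of dark glass with a silver metal cap, diameter 62 mm, height 72 mm (the cap is the top 13 mm, diameter 60), about 0.22 kg. Origin: centre of its underside; z up, round.
- jar_b: A second squat closed jar, exactly like jar_a; they are interchangeable.
- jar_tall: Tall closed jar of dark glass with a silver cap, diameter 68 mm, height 135 mm: too tall for the pot, not part of the load, stays where it is. Origin: centre of its underside.
- jar_open: Empty clear glass jar without cap, diameter 62 mm, height 60 mm: not part of the load, stays where it is. Origin: centre of its underside.
- twine: Upright spool of brown twine, diameter 68 mm, height 70 mm: stays where it is. Origin: centre of its underside.
Things that resemble listed ones, but are neither listed nor needed, are in the scene too. Leave any turquoise look-alike of the lid alone. What is shaped like the rack but blue is not meant.

How it is judged (in metres and radians):
On the way, in this order (a step that is already met when the one before it is completed fails the run):
1. the rack lies level on the bottom of the empty pot (z of rack in the frame of pot_floor between -0.004 and 0.004 m and horizontal distance between rack and pot_floor below 0.012 m and angle between rack's own z axis and vertical below 0.06 rad), for 0.2 s.
2. both squat jars stand upright on the rack in the pot, one on each side of the lifting loop (all of step 1 and z of jar_a in the frame of rack between 0.015 and 0.025 m and horizontal distance between each of jar_a, jar_b and pot_floor below 0.075 m and angle between each of jar_a, jar_b's own z axis and vertical below 0.1 rad and z of jar_b in the frame of rack between 0.015 and 0.025 m and ((x of jar_a in the frame of rack above 0.03 m and x of jar_b in the frame of rack below -0.03 m) or (x of jar_b in the frame of rack above 0.03 m and x of jar_a in the frame of rack below -0.03 m))), for 0.2 s.
3. the lid is seated level on the rim of the pot (all of step 2 and z of lid in the frame of pot_rim between -0.011 and -0.005 m and horizontal distance between lid and pot_rim below 0.008 m and angle between lid's own z axis and vertical below 0.05 rad), for 0.2 s.
At the end, for the whole second after the job is handed in: Rack level on the pot's floor (4 mm, 0.06 rad), both squat jars upright on its deck (5 mm, 0.1 rad), each over 30 mm to its own side of the loop, lid seated level on the rim (8 mm off centre, 3 mm in height, 0.05 rad), all at rest (all of step 3 and linear speed of each of jar_a, jar_b, rack, lid below 0.02 m/s); the robot touches nothing.
It fails at once if a squat jar is tipped more than about 35 degrees (angle between any of jar_a, jar_b's own z axis and vertical above 0.6 rad).
It fails at once if the tall jar, the open jar or the twine is moved by more than 30 mm (distance of any of jar_tall, jar_open, twine from where it was at the start of the episode above 0.03 m).
It fails at once if a squat jar is dropped (falls free of the fingers from more than about 13 mm) ((linear speed of jar_a above 0.5 m/s and contact force between the fingers and jar_a below 0.1 N) or (linear speed of jar_b above 0.5 m/s and contact force between the fingers and jar_b below 0.1 N)).
It also fails if it takes over 128 s, if anything falls off the work surface, if the arm or the gripper's body presses on something with over 40 N, if the wrist force passes 120 N, or if a joint passes its speed limit or range.

## Working session

There is one attempt and no reset: what is moved stays moved. The work goes in short steps, Python scripts to look and compute and a tool call to move; the robot and the scene stay as the last step left them, time stands still between calls to the robot, and variables do not carry over. Pictures are saved under pics/ and viewed, at most 14 in all, crops included, and the job is handed in when it is done.

Besides the shell and the picture viewer there is one more tool, called after "Call:" as name(argument=value, ...) on one line, values as JSON. carry_out: Moves the arm, as the interface text tells. Its arguments: {"type":"object","properties":{"increments":{"type":"array","items":{"type":"object","properties":{"ax":{"type":"number"},"ay":{"type":"number"},"az":{"type":"number"},"x":{"type":"number"},"y":{"type":"number"},"z":{"type":"number"},"jaw":{"type":"number"}}}},"newtons":{"type":"number"}},"required":["increments"]}

```bash
mkdir -p pics; ls
python3 - <<'E'
from bench import *
import cv2
for n in("top","side"):
    im=snapshot(n); cv2.imwrite(f"pics/{n}0.png",im[:,:,::-1]); c=calibration(n); print(n,c)
    for l in("pot","rack","lid","jar_a","jar_tall","jar_open","twine"):
        print(l,[(round(d["conf"],2),[round(v) for v in d["position"]]) for d in find_in(n,l)])
s=sense();print(s)
E
```

```text
pics
top {'K': array([[564.55835471,   0.        , 329.67138205],
       [  0.        , 564.55835471, 235.83942205],
       [  0.        ,   0.        ,   1.        ]]), 'position': array([ 257.9190563 ,    4.36917185, 1317.43269177]), 'orientation': array([ 0.13152373, -0.11298284, -1.57551754])}
pot [(0.85, [172, 478])]
rack [(0.98, [339, 451]), (0.96, [149, 337])]
lid [(0.79, [185, 212]), (0.63, [353, 201])]
jar_a [(0.61, [258, 414])]
jar_tall [(0.77, [241, 337])]
jar_open [(0.85, [267, 492]), (0.43, [185, 212])]
twine [(0.92, [259, 276])]
side {'K': array([[462.76299499,   0.        , 321.08564247],
       [  0.        , 462.76299499, 238.4756349 ],
       [  0.        ,   0.        ,   1.        ]]), 'position': array([ 142.74600066, -661.84833234,  670.44672993]), 'orientation': array([ 0.91477852, -0.1727363 , -0.38338207])}
pot [(0.7, [334, 496]), (0.51, [426, 391])]
rack [(0.9, [421, 272]), (0.67, [248, 416])]
lid [(0.96, [231, 189]), (0.89, [200, 340])]
jar_a [(0.84, [332, 356]), (0.77, [200, 258])]
jar_tall [(0.81, [257, 328])]
jar_open []
twine [(0.61, [238, 292]), (0.25, [256, 329])]
{'t': 0.8, 'joint_pos': array([ 1.08789008e+00,  8.71254302e-02,  1.37063353e+00, -3.34485315e-05,
        1.68360579e+00, -1.03108146e-01]), 'joint_velocities': array([ 6.78350854e-04,  9.22751412e-04,  6.23565176e-05, -1.42888627e-04,
        1.35080521e-03,  2.76249416e-05]), 'joint_torque': array([-9.32419280e-04, -3.39997101e+01, -3.02577674e+01,  7.17818644e-02,
        2.33150058e-02, -1.46044619e-05]), 'position': array([203.93991459, 510.83229818, 205.58044548]), 'tool_rot': array([5.92993654e-01, 3.08502014e+00, 3.27654920e-04]), 'wrist_force': array([-0.04467063, -0.48901957,  0.34584836]), 'moment': array([-0.00926284, -0.02447159, -0.00044257]), 'gripper_force': 0.0, 'gripper_width': 93.8743427077374}
```

View pics/top0.png

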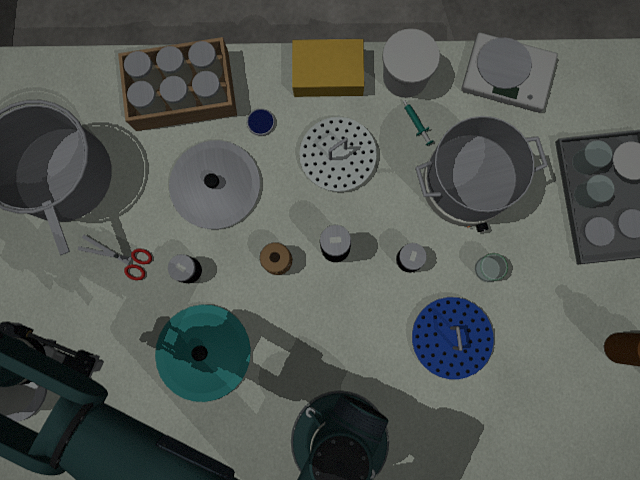

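View pics/side0.png

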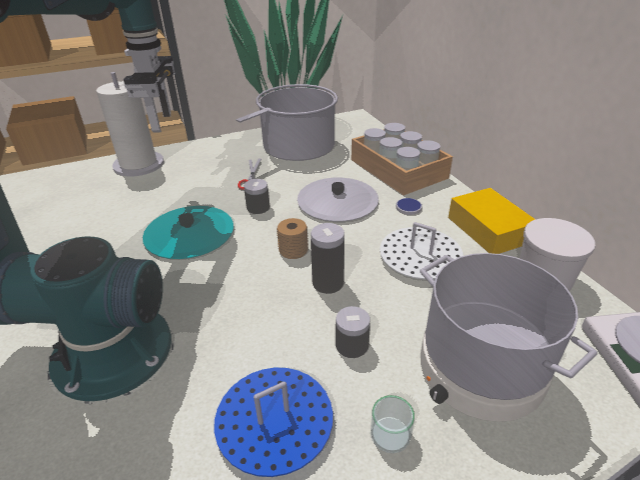

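The rack candidates are the white one at top (row 149, col 337) and the blue one at (338,453). The white (aluminium) one is meant.
The lid candidates are the silver one at (185,212) and the turquoise one at (353,201). The silver one is meant.
The squat jars are at (258,411) and (268,184), with dark glass and silver caps. The one at (243,335) is the tall jar, the one at (267,491) is clear and open, and the pot is the one at (165,483) with two loop handles on the hotplate.
I'll confirm these in metric rectified crops.

```bash
cat > h.py <<'E'
import numpy as np, cv2
from scipy.spatial.transform import Rotation as R
from bench import *
F=np.diag([1.,-1,-1])
def P(n):
    c=calibration(n); M=F@R.from_rotvec(c["orientation"]).as_matrix().T
    return c["K"]@np.c_[M,-M@c["position"]]
def proj(n,X):
    q=P(n)@np.r_[X,1]; return q[:2]/q[2]
def back(n,u,v,z):
    p=P(n); H=np.c_[p[:,0],p[:,1],p[:,2]*z+p[:,3]]
    q=np.linalg.solve(H,[u,v,1]); return q[:2]/q[2]
def ortho(n,im,cx,cy,z,half=130,s=2):
    # tile: up=+x, left=+y, s px/mm
    p=P(n); H=np.c_[p[:,0],p[:,1],p[:,2]*z+p[:,3]]
    A=np.array([[0,-1/s,cx+half],[-1/s,0,cy+half],[0,0,1]])
    return cv2.warpPerspective(im,H@A,(int(2*half*s),)*2,flags=cv2.INTER_CUBIC|cv2.WARP_INVERSE_MAP)
E
python3 - <<'E'
from h import *
im=cv2.imread("pics/top0.png")
T=[("rack deck",337,152,20,92),("rack loop",345,150,86,0),("rim",483,165,178,100),("lid",213,183,8,109),("jar1",411,252,72,30),("jar2",183,266,72,30)]
tiles=[]
for n,u,v,z,r in T:
    c=back("top",u,v,z); print(n,c.round(1))
    half=130 if r>50 else 60; s=260/2/half
    t=ortho("top",im,*c.round(),z,half,s)
    if r: cv2.circle(t,(130,130),int(r*s),(0,0,255),1)
    cv2.line(t,(130,120),(130,140),(0,255,0),1);cv2.line(t,(120,130),(140,130),(0,255,0),1)
    tiles.append(t)
cv2.imwrite("pics/m1.png",np.vstack([np.hstack(tiles[:3]),np.hstack(tiles[3:])]))
E
```

```text
rack deck [663.3   0. ]
rack loop [647.2 -17.9]
rim [ 582.6 -302.3]
lid [593.6 296.9]
jar1 [ 415.3 -161.9]
jar2 [388.4 344.7]
```

View pics/m1.png

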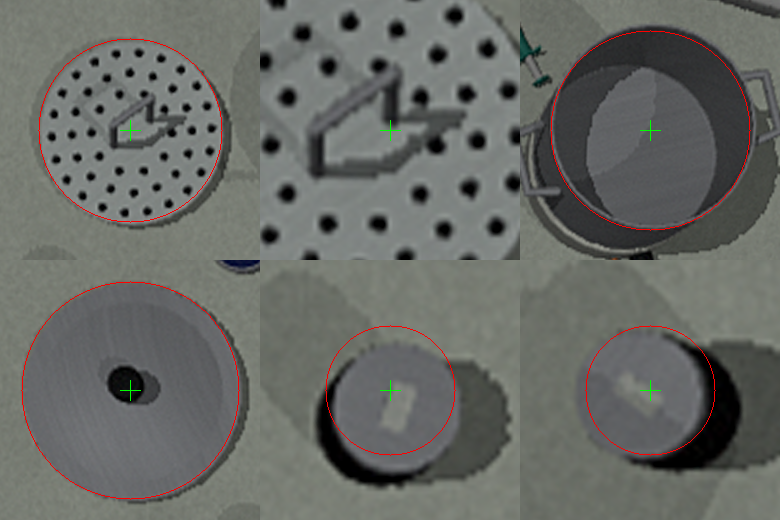

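The crops confirm the white rack at (663,0), loop bar centred at (661,-0.5) and pointing at about -52°; the pot rim at (583,-302); the silver lid at (594,297); and the squat jars at about (408,-165) and (385,349).

```bash
cat >> h.py <<'E'
def go(x,y,z,phi,p=None,phi0=None):
    s=sense()
    if p is None:
        p=s["position"]; M=R.from_rotvec(s["tool_rot"]).as_matrix(); phi0=np.degrees(np.arctan2(M[1,1],M[0,1]))
    f=np.radians(phi0); d=np.array([x,y,z])-p
    print("from",np.round(p,1),round(phi0,1),"->",(x,y,z,phi),"inc x %.1f y %.1f z %.1f az %.1f"%(-np.sin(f)*d[0]+np.cos(f)*d[1],np.cos(f)*d[0]+np.sin(f)*d[1],-d[2],(phi0-phi+180)%360-180))
E
python3 - <<'E'
from h import *
go(661.5,-0.5,160,38.3)
go(661.5,-0.5,68,38.3,np.array([661.5,-.5,160]),38.3)
print(back("top",211,181,51),back("top",335,241,135),proj("top",[408,-165,72]))
E
```

```text
from [203.9 510.8 205.6] 68.2 -> (661.5, -0.5, 160, 38.3) inc x -614.5 y -305.3 z 45.6 az 29.9
from [ 6.615e+02 -5.000e-01  1.600e+02] 38.3 -> (661.5, -0.5, 68, 38.3) inc x 0.0 y 0.0 z 92.0 az 0.0
[587.39584512 292.0671855 ] [432.20136202   6.4651865 ] [412.51937508 255.24778672]
```

Call:
carry_out(increments=[{"x": -300, "y": -150, "z": 0, "az": 15, "jaw": 60}, {"x": -300, "y": -150, "z": 0, "az": 15}, {"x": -300, "y": -150, "z": 0, "az": 15}, {"x": -300, "y": -150, "z": 0, "az": 15}, {"x": -300, "y": -150, "z": 0, "az": 15}, {"x": -300, "y": -150, "z": 0, "az": 15}, {"x": -300, "y": -150, "z": 0, "az": 15}, {"x": -614.5, "y": -305, "z": 45, "az": 30}, {"x": -614.5, "y": -305, "z": 45, "az": 30}, {"x": -614.5, "y": -305, "z": 45, "az": 30}, {"x": -614.5, "y": -305, "z": 45, "az": 30}, {"x": -614.5, "y": -305, "z": 45, "az": 30}])

```text
validation failed for argument at $.in...
```

Call:
carry_out(increments=[{"x": 0}, {"x": 0}, {"x": 0}, {"x": 0}])

```text
validation failed for argument at $.in...
```

Run:
```python
from h import *
go(661.5,-0.5,160,38.3)
```

```text
from [203.9 510.8 205.6] 68.2 -> (661.5, -0.5, 160, 38.3) inc x -614.5 y -305.3 z 45.6 az 29.9
```

Call:
carry_out(increments=[{"x": -50, "y": -25, "z": 0, "ax": 0, "ay": 0, "az": 2, "jaw": 60}])

```text
t: 0.9
position: [234.7, 475.8, 205.0]
tool_rot: [-0.637, -3.074, -0.002]
wrist_force: [1.7, 0.6, 0.8]
gripper_width: 89.0
gripper_force: 0.0
```

Run:
```python
from h import *
go(661.5,-0.5,160,38.3)
```

```text
from [234.7 475.8 205. ] 66.6 -> (661.5, -0.5, 160, 38.3) inc x -580.8 y -267.7 z 45.0 az 28.3
```

Call:
carry_out(increments=[{"x": -480, "y": -221, "z": 0, "ax": 0, "ay": 0, "az": 20, "jaw": 60}, {"x": -480, "y": -221, "z": 0, "ax": 0, "ay": 0, "az": 20, "jaw": 60}, {"x": -480, "y": -221, "z": 0, "ax": 0, "ay": 0, "az": 20, "jaw": 60}, {"x": -480, "y": -221, "z": 0, "ax": 0, "ay": 0, "az": 20, "jaw": 60}, {"x": -480, "y": -221, "z": 0, "ax": 0, "ay": 0, "az": 20, "jaw": 60}, {"x": -480, "y": -221, "z": 0, "ax": 0, "ay": 0, "az": 20, "jaw": 60}, {"x": -480, "y": -221, "z": 0, "ax": 0, "ay": 0, "az": 20, "jaw": 60}, {"x": -480, "y": -221, "z": 0, "ax": 0, "ay": 0, "az": 20, "jaw": 60}, {"x": -480, "y": -221, "z": 0, "ax": 0, "ay": 0, "az": 20, "jaw": 60}, {"x": -480, "y": -221, "z": 0, "ax": 0, "ay": 0, "az": 20, "jaw": 60}, {"x": -480, "y": -221, "z": 0, "ax": 0, "ay": 0, "az": 20, "jaw": 60}, {"x": -480, "y": -221, "z": 0, "ax": 0, "ay": 0, "az": 20, "jaw": 60}])

```text
t: 2.1
position: [589.2, 74.4, 204.4]
tool_rot: [-1.178, -2.912, 0.002]
wrist_force: [-0.4, -0.3, -0.1]
gripper_width: 60.1
gripper_force: 0.0
```

Run:
```python
from h import *
go(661.5,-0.5,160,38.3)
```

```text
from [589.2  74.4 204.4] 45.9 -> (661.5, -0.5, 160, 38.3) inc x -104.0 y -3.6 z 44.4 az 7.6
```

Call:
carry_out(increments=[{"x": -104, "y": -3.5, "z": 44, "ax": 0, "ay": 0, "az": 7.6, "jaw": 60}, {"x": -104, "y": -3.5, "z": 44, "ax": 0, "ay": 0, "az": 7.6, "jaw": 60}, {"x": -104, "y": -3.5, "z": 44, "ax": 0, "ay": 0, "az": 7.6, "jaw": 60}, {"x": -104, "y": -3.5, "z": 44, "ax": 0, "ay": 0, "az": 7.6, "jaw": 60}, {"x": -104, "y": -3.5, "z": 44, "ax": 0, "ay": 0, "az": 7.6, "jaw": 60}, {"x": -104, "y": -3.5, "z": 44, "ax": 0, "ay": 0, "az": 7.6, "jaw": 60}])

```text
t: 2.7
position: [659.8, 5.2, 163.4]
tool_rot: [1.358, 2.831, 0.002]
wrist_force: [0.3, -0.2, 0.1]
gripper_width: 59.8
gripper_force: 0.0
```

Run:
```python
from h import *
go(661.5,-0.5,68,38.3)
```

```text
from [659.8   5.2 163.4] 38.8 -> (661.5, -0.5, 68, 38.3) inc x -5.4 y -2.3 z 95.4 az 0.5
```

Call:
carry_out(increments=[{"x": -3, "y": -2, "z": 40, "ax": 0, "ay": 0, "az": 0.5, "jaw": 60}, {"x": -3, "y": -2, "z": 40, "ax": 0, "ay": 0, "az": 0.5, "jaw": 60}, {"x": -3, "y": -2, "z": 40, "ax": 0, "ay": 0, "az": 0.5, "jaw": 60}])

```text
t: 3.0
position: [659.4, 0.9, 121.7]
tool_rot: [-1.371, -2.825, 0.0]
wrist_force: [0.2, 0.4, 0.4]
gripper_width: 60.1
gripper_force: 0.0
```

Run:
```python
from h import *
go(661.5,-0.5,68,38.3)
im=snapshot("side");go(661.5,-0.5,68,38.3)
c=proj("side",[662,0,90]);print(c);u,v=c.astype(int)
cv2.imwrite("pics/s1.png",cv2.resize(im[v-70:v+70,u-90:u+90,::-1],None,fx=4,fy=4,interpolation=2))
```

```text
from [659.4   0.9 121.7] 38.2 -> (661.5, -0.5, 68, 38.3) inc x -2.4 y 0.8 z 53.7 az -0.1
from [660.5   0.7 123.2] 38.2 -> (661.5, -0.5, 68, 38.3) inc x -1.5 y 0.1 z 55.2 az -0.1
[425.75684333 225.03661122]
```

View pics/s1.png

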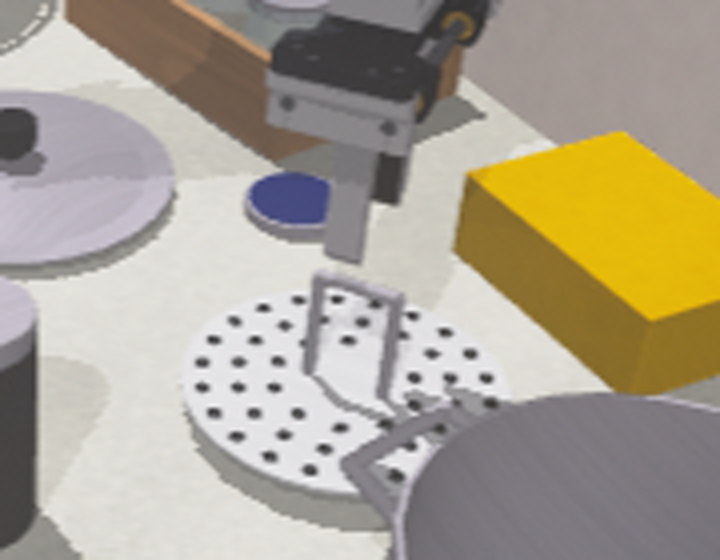

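The side crop shows the open gripper straddling the loop bar, with the bar at pixel (424,226) as predicted. I'll descend and grip.

Call:
carry_out(increments=[{"x": -1.5, "y": 0, "z": 25, "ax": 0, "ay": 0, "az": 0, "jaw": 60}, {"x": -1.5, "y": 0, "z": 50, "ax": 0, "ay": 0, "az": 0, "jaw": 60}, {"x": -1.5, "y": 0, "z": 55, "ax": 0, "ay": 0, "az": 0, "jaw": 60}, {"x": -1.5, "y": 0, "z": 55, "ax": 0, "ay": 0, "az": 0, "jaw": 0}, {"x": -1.5, "y": 0, "z": 55, "ax": 0, "ay": 0, "az": 0, "jaw": 0}, {"x": -1.5, "y": 0, "z": 55, "ax": 0, "ay": 0, "az": 0, "jaw": 0}, {"x": -1.5, "y": 0, "z": 55, "ax": 0, "ay": 0, "az": 0, "jaw": 0}, {"x": -1.5, "y": 0, "z": 55, "ax": 0, "ay": 0, "az": 0, "jaw": 0}, {"x": -1.5, "y": 0, "z": 55, "ax": 0, "ay": 0, "az": 0, "jaw": 0}, {"x": -1.5, "y": 0, "z": 55, "ax": 0, "ay": 0, "az": 0, "jaw": 0}], newtons=40)

```text
t: 4.05
position: [661.1, -1.7, 66.6]
tool_rot: [-1.374, -2.825, 0.001]
wrist_force: [-0.2, -0.2, 2.7]
gripper_width: 7.5
gripper_force: 19.7
```

Call:
carry_out(increments=[{"x": 0, "y": 0, "z": -15, "ax": 0, "ay": 0, "az": 0, "jaw": 0}, {"x": 0, "y": 0, "z": -40, "ax": 0, "ay": 0, "az": 0, "jaw": 0}, {"x": 0, "y": 0, "z": -75, "ax": 0, "ay": 0, "az": 0, "jaw": 0}, {"x": 0, "y": 0, "z": -110, "ax": 0, "ay": 0, "az": 0, "jaw": 0}, {"x": 0, "y": 0, "z": -145, "ax": 0, "ay": 0, "az": 0, "jaw": 0}, {"x": 0, "y": 0, "z": -180, "ax": 0, "ay": 0, "az": 0, "jaw": 0}, {"x": 0, "y": 0, "z": -205, "ax": 0, "ay": 0, "az": 0, "jaw": 0}, {"x": 0, "y": 0, "z": -210, "ax": 0, "ay": 0, "az": 0, "jaw": 0}, {"x": 0, "y": 0, "z": -210, "ax": 0, "ay": 0, "az": 0, "jaw": 0}, {"x": 0, "y": 0, "z": -210, "ax": 0, "ay": 0, "az": 0, "jaw": 0}])

```text
t: 5.05
position: [660.7, -1.3, 274.2]
tool_rot: [-1.372, -2.822, 0.002]
wrist_force: [0.4, -0.7, -2.4]
gripper_width: 6.4
gripper_force: 39.9
```

Run:
```python
from h import *
s=sense();print(s["position"],s["gripper_width"],s["wrist_force"])
go(583,-302,277,38.3)
```

```text
[660.73629853  -1.34833698 274.15542705] 6.435694976144878 [ 0.42056885 -0.68355663 -2.42110814]
from [660.7  -1.3 274.2] 38.1 -> (583, -302, 277, 38.3) inc x -188.4 y -246.8 z -2.8 az -0.2
```

Call:
carry_out(increments=[{"x": -13, "y": -17, "z": 0, "ax": 0, "ay": 0, "az": 0, "jaw": 0}, {"x": -36, "y": -47, "z": 0, "ax": 0, "ay": 0, "az": 0, "jaw": 0}, {"x": -60, "y": -79, "z": 0, "ax": 0, "ay": 0, "az": 0, "jaw": 0}, {"x": -84, "y": -110, "z": 0, "ax": 0, "ay": 0, "az": 0, "jaw": 0}, {"x": -108, "y": -141, "z": 0, "ax": 0, "ay": 0, "az": 0, "jaw": 0}, {"x": -132, "y": -173, "z": 0, "ax": 0, "ay": 0, "az": 0, "jaw": 0}, {"x": -156, "y": -204, "z": 0, "ax": 0, "ay": 0, "az": 0, "jaw": 0}, {"x": -175, "y": -230, "z": 0, "ax": 0, "ay": 0, "az": 0, "jaw": 0}, {"x": -188, "y": -247, "z": 0, "ax": 0, "ay": 0, "az": 0, "jaw": 0}, {"x": -188, "y": -247, "z": 0, "ax": 0, "ay": 0, "az": 0, "jaw": 0}, {"x": -188, "y": -247, "z": 0, "ax": 0, "ay": 0, "az": 0, "jaw": 0}])

```text
t: 6.15
position: [582.6, -301.5, 274.0]
tool_rot: [-1.373, -2.821, -0.002]
wrist_force: [-0.5, -0.5, -2.5]
gripper_width: 6.8
gripper_force: 39.9
```

Run:
```python
from h import *
im=snapshot("side")[:,:,::-1]; cv2.imwrite("pics/s2f.png",im)
t=snapshot("top")[:,:,::-1]; cv2.imwrite("pics/t2f.png",t)
s=sense();p=s["position"];print(p,s["gripper_width"])
go(583,-302,277,38.3)
im=im.copy();t=t.copy()
th=np.linspace(0,2*np.pi,150)
for n,I in(("side",im),("top",t)):
    for c,z,r,col in((p[:2],p[2]-47,92,(0,0,255)),([583,-302],178,103,(0,255,0)),([583,-302],178,100,(0,255,0)),([583,-302],0,105,(255,255,0))):
        for a in th: cv2.circle(I,tuple(int(round(k*16)) for k in proj(n,[c[0]+r*np.cos(a),c[1]+r*np.sin(a),z])),8,col,-1,shift=4)
a=cv2.resize(im[120:430,380:640],(400,477)); b=cv2.resize(t[60:292,380:574],(400,477))
cv2.imwrite("pics/m2.png",np.hstack([a,b]))
```

```text
[ 583.31490793 -300.52755266  275.206562  ] 6.349462033073246
from [ 583.3 -300.5  275.2] 38.2 -> (583, -302, 277, 38.3) inc x -1.0 y -1.2 z -1.8 az -0.1
```

View pics/m2.png

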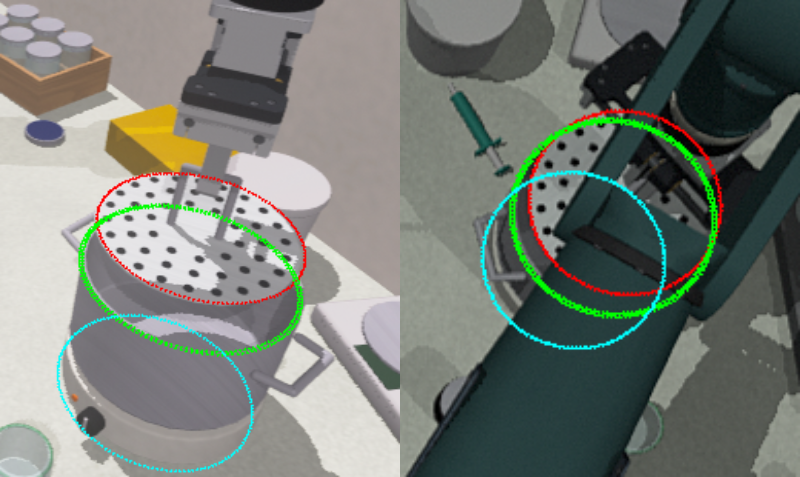

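The rack hangs level, centred above the mouth, and the rim model matches in both views. I'll lower it.

Call:
carry_out(increments=[{"x": -1, "y": -1, "z": 15, "ax": 0, "ay": 0, "az": 0, "jaw": 0}, {"x": -1, "y": -1, "z": 35, "ax": 0, "ay": 0, "az": 0, "jaw": 0}, {"x": -1, "y": -1, "z": 55, "ax": 0, "ay": 0, "az": 0, "jaw": 0}, {"x": -1, "y": -1, "z": 75, "ax": 0, "ay": 0, "az": 0, "jaw": 0}, {"x": -1, "y": -1, "z": 95, "ax": 0, "ay": 0, "az": 0, "jaw": 0}, {"x": -1, "y": -1, "z": 115, "ax": 0, "ay": 0, "az": 0, "jaw": 0}, {"x": -1, "y": -1, "z": 128, "ax": 0, "ay": 0, "az": 0, "jaw": 0}, {"x": -1, "y": -1, "z": 134, "ax": 0, "ay": 0, "az": 0, "jaw": 0}, {"x": -1, "y": -1, "z": 138, "ax": 0, "ay": 0, "az": 0, "jaw": 0}, {"x": -1, "y": -1, "z": 141, "ax": 0, "ay": 0, "az": 0, "jaw": 0}, {"x": -1, "y": -1, "z": 141, "ax": 0, "ay": 0, "az": 0, "jaw": 0}])

```text
t: 7.35
position: [583.0, -303.1, 135.6]
tool_rot: [-1.373, -2.825, -0.0]
wrist_force: [0.3, 1.1, -2.7]
gripper_width: 6.6
gripper_force: 39.9
```

Call:
carry_out(increments=[{"x": 0, "y": 0, "z": 3, "ax": 0, "ay": 0, "az": 0, "jaw": 0}, {"x": 0, "y": 0, "z": 5, "ax": 0, "ay": 0, "az": 0, "jaw": 0}, {"x": 0, "y": 0, "z": 5, "ax": 0, "ay": 0, "az": 0, "jaw": 0}])

```text
t: 7.65
position: [583.0, -303.2, 130.4]
tool_rot: [1.374, 2.825, 0.0]
wrist_force: [0.2, -0.2, -2.6]
gripper_width: 6.8
gripper_force: 39.9
```

Call:
carry_out(increments=[{"x": 0, "y": 0, "z": 2, "ax": 0, "ay": 0, "az": 0, "jaw": 0}, {"x": 0, "y": 0, "z": 3, "ax": 0, "ay": 0, "az": 0, "jaw": 0}, {"x": 0, "y": 0, "z": 3, "ax": 0, "ay": 0, "az": 0, "jaw": 0}])

```text
t: 7.95
position: [583.7, -303.2, 129.6]
tool_rot: [1.372, 2.823, 0.001]
wrist_force: [-0.7, 2.3, 5.1]
gripper_width: 6.8
gripper_force: 39.9
```

Contact is at the expected height of 129.6. I'll release, rise and turn toward the jars' yaw.

Call:
carry_out(increments=[{"x": 0, "y": 0, "z": 1, "ax": 0, "ay": 0, "az": 0, "jaw": 30}, {"x": 0, "y": 0, "z": 1, "ax": 0, "ay": 0, "az": 0, "jaw": 30}, {"x": 0, "y": 0, "z": 1, "ax": 0, "ay": 0, "az": 0, "jaw": 30}, {"x": 0, "y": 0, "z": 1, "ax": 0, "ay": 0, "az": 0, "jaw": 30}, {"x": 0, "y": 0, "z": -40, "ax": 0, "ay": 0, "az": 0, "jaw": 30}, {"x": 0, "y": 0, "z": -90, "ax": 0, "ay": 0, "az": 0, "jaw": 30}, {"x": 0, "y": 0, "z": -130, "ax": 0, "ay": 0, "az": 0, "jaw": 30}, {"x": 0, "y": 0, "z": -130, "ax": 0, "ay": 0, "az": 0, "jaw": 30}])

```text
t: 8.75
position: [585.2, -304.7, 266.3]
tool_rot: [1.367, 2.812, -0.003]
wrist_force: [0.3, -0.2, 0.8]
gripper_width: 29.9
gripper_force: 0.0
```

Run:
```python
from h import *
go(408,-165,260,-51.7)
```

```text
from [ 585.2 -304.7  266.3] 38.1 -> (408, -165, 260, -51.7) inc x 219.3 y -53.1 z 6.3 az 89.8
```

Call:
carry_out(increments=[{"x": 219, "y": -53, "z": 6, "ax": 0, "ay": 0, "az": 89.8, "jaw": 94}, {"x": 219, "y": -53, "z": 6, "ax": 0, "ay": 0, "az": 89.8, "jaw": 94}, {"x": 219, "y": -53, "z": 6, "ax": 0, "ay": 0, "az": 89.8, "jaw": 94}, {"x": 219, "y": -53, "z": 6, "ax": 0, "ay": 0, "az": 89.8, "jaw": 94}, {"x": 219, "y": -53, "z": 6, "ax": 0, "ay": 0, "az": 89.8, "jaw": 94}, {"x": 219, "y": -53, "z": 6, "ax": 0, "ay": 0, "az": 89.8, "jaw": 94}, {"x": 219, "y": -53, "z": 6, "ax": 0, "ay": 0, "az": 89.8, "jaw": 94}, {"x": 219, "y": -53, "z": 6, "ax": 0, "ay": 0, "az": 89.8, "jaw": 94}, {"x": 219, "y": -53, "z": 6, "ax": 0, "ay": 0, "az": 89.8, "jaw": 94}, {"x": 219, "y": -53, "z": 6, "ax": 0, "ay": 0, "az": 89.8, "jaw": 94}, {"x": 219, "y": -53, "z": 6, "ax": 0, "ay": 0, "az": 89.8, "jaw": 94}, {"x": 219, "y": -53, "z": 6, "ax": 0, "ay": 0, "az": 89.8, "jaw": 94}])

```text
t: 9.95
position: [405.7, -163.6, 250.3]
tool_rot: [-2.966, -1.031, 0.002]
wrist_force: [-0.2, 0.9, -0.2]
gripper_width: 94.2
gripper_force: 0.0
```

Run:
```python
from h import *
t=snapshot("top")[:,:,::-1].copy(); im=snapshot("side")[:,:,::-1].copy()
go(408,-165,25,-51.7)
cv2.imwrite("pics/t3f.png",t);cv2.imwrite("pics/s3f.png",im)
def ring(n,I,c,z,r,col):
    for a in np.linspace(0,2*np.pi,150): cv2.circle(I,tuple(int(round(k*16)) for k in proj(n,[c[0]+r*np.cos(a),c[1]+r*np.sin(a),z])),6,col,-1,shift=4)
for n,I in(("side",im),("top",t)):
    ring(n,I,[583.5,-303],83,92,(0,0,255)); ring(n,I,[408,-165],72,30,(0,255,255)); ring(n,I,[408,-165],0,31,(0,255,255))
a=cv2.resize(im[220:420,320:600],(560,400))[:,:]; b=cv2.resize(t[100:300,400:560],(240,300))
c=np.zeros((400,240,3),np.uint8);c[:300]=b
cv2.imwrite("pics/m3.png",np.hstack([a,c]))
```

```text
from [ 405.8 -163.6  250.7] -51.6 -> (408, -165, 25, -51.7) inc x 0.9 y 2.4 z 225.7 az 0.1
```

View pics/m3.png

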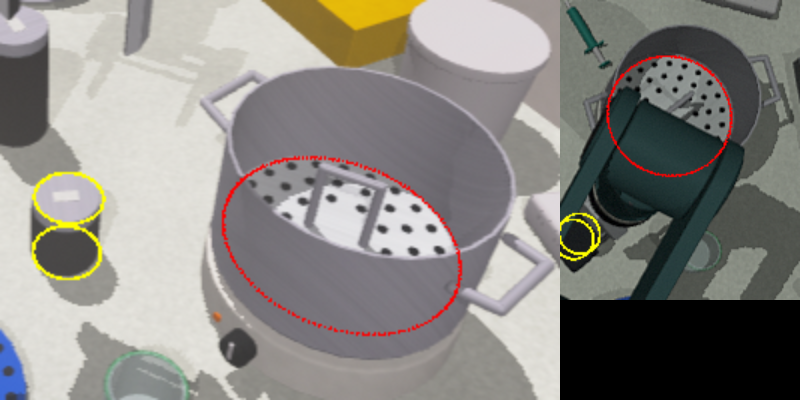

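The rack lies level at the modelled place, and the jar_a model matches at side-crop (66,225). I'll go down on jar_a.

Call:
carry_out(increments=[{"x": 1, "y": 2, "z": 50, "ax": 0, "ay": 0, "az": 0, "jaw": 94}, {"x": 1, "y": 2, "z": 100, "ax": 0, "ay": 0, "az": 0, "jaw": 94}, {"x": 1, "y": 2, "z": 145, "ax": 0, "ay": 0, "az": 0, "jaw": 94}, {"x": 1, "y": 2, "z": 180, "ax": 0, "ay": 0, "az": 0, "jaw": 94}, {"x": 1, "y": 2, "z": 205, "ax": 0, "ay": 0, "az": 0, "jaw": 94}, {"x": 1, "y": 2, "z": 220, "ax": 0, "ay": 0, "az": 0, "jaw": 94}, {"x": 1, "y": 2, "z": 224, "ax": 0, "ay": 0, "az": 0, "jaw": 94}, {"x": 1, "y": 2, "z": 224, "ax": 0, "ay": 0, "az": 0, "jaw": 94}, {"x": 1, "y": 2, "z": 224, "ax": 0, "ay": 0, "az": 0, "jaw": 55}, {"x": 1, "y": 2, "z": 224, "ax": 0, "ay": 0, "az": 0, "jaw": 55}, {"x": 1, "y": 2, "z": 224, "ax": 0, "ay": 0, "az": 0, "jaw": 55}, {"x": 1, "y": 2, "z": 224, "ax": 0, "ay": 0, "az": 0, "jaw": 55}], newtons=20)

```text
t: 11.25
position: [408.6, -164.9, 28.2]
tool_rot: [2.966, 1.031, 0.002]
wrist_force: [0.8, 0.4, -0.1]
gripper_width: 65.8
gripper_force: 0.0
```

Call:
carry_out(increments=[{"x": 0, "y": 0, "z": 0, "ax": 0, "ay": 0, "az": 0, "jaw": 55}, {"x": 0, "y": 0, "z": 0, "ax": 0, "ay": 0, "az": 0, "jaw": 55}])

```text
t: 11.45
position: [408.4, -164.7, 28.0]
tool_rot: [2.967, 1.032, 0.001]
wrist_force: [-0.1, 1.2, 2.6]
gripper_width: 62.0
gripper_force: 20.0
```

Call:
carry_out(increments=[{"x": 0, "y": 0, "z": -10, "ax": 0, "ay": 0, "az": 0, "jaw": 55}, {"x": 0, "y": 0, "z": -30, "ax": 0, "ay": 0, "az": 0, "jaw": 55}, {"x": 0, "y": 0, "z": -60, "ax": 0, "ay": 0, "az": 0, "jaw": 55}, {"x": 0, "y": 0, "z": -90, "ax": 0, "ay": 0, "az": 0, "jaw": 55}, {"x": 0, "y": 0, "z": -120, "ax": 0, "ay": 0, "az": 0, "jaw": 55}, {"x": 0, "y": 0, "z": -150, "ax": 0, "ay": 0, "az": 0, "jaw": 55}, {"x": 0, "y": 0, "z": -180, "ax": 0, "ay": 0, "az": 0, "jaw": 55}, {"x": 0, "y": 0, "z": -200, "ax": 0, "ay": 0, "az": 0, "jaw": 55}, {"x": 0, "y": 0, "z": -210, "ax": 0, "ay": 0, "az": 0, "jaw": 55}, {"x": 0, "y": 0, "z": -210, "ax": 0, "ay": 0, "az": 0, "jaw": 55}])

```text
t: 12.45
position: [408.6, -164.9, 238.8]
tool_rot: [2.966, 1.031, 0.003]
wrist_force: [-0.2, 0.1, -1.3]
gripper_width: 61.7
gripper_force: 20.0
```

Run:
```python
from h import *
go(621.2,-273.2,240,-51.7)
```

```text
from [ 408.6 -164.9  238.8] -51.7 -> (621.2, -273.2, 240, -51.7) inc x 99.6 y 216.8 z -1.2 az 0.0
```

Call:
carry_out(increments=[{"x": 7, "y": 16, "z": 0, "ax": 0, "ay": 0, "az": 0, "jaw": 55}, {"x": 20, "y": 44, "z": 0, "ax": 0, "ay": 0, "az": 0, "jaw": 55}, {"x": 35, "y": 76, "z": 0, "ax": 0, "ay": 0, "az": 0, "jaw": 55}, {"x": 50, "y": 108, "z": 0, "ax": 0, "ay": 0, "az": 0, "jaw": 55}, {"x": 65, "y": 140, "z": 0, "ax": 0, "ay": 0, "az": 0, "jaw": 55}, {"x": 80, "y": 172, "z": 0, "ax": 0, "ay": 0, "az": 0, "jaw": 55}, {"x": 92, "y": 200, "z": 0, "ax": 0, "ay": 0, "az": 0, "jaw": 55}, {"x": 99.5, "y": 217, "z": 0, "ax": 0, "ay": 0, "az": 0, "jaw": 55}, {"x": 99.5, "y": 217, "z": 0, "ax": 0, "ay": 0, "az": 0, "jaw": 55}, {"x": 99.5, "y": 217, "z": 0, "ax": 0, "ay": 0, "az": 0, "jaw": 55}])

```text
t: 13.45
position: [620.0, -272.7, 234.9]
tool_rot: [-2.964, -1.03, 0.005]
wrist_force: [-0.8, 0.1, -2.3]
gripper_width: 61.6
gripper_force: 20.0
```

Run:
```python
from h import *
go(621.2,-273.2,111,-51.7)
im=snapshot("side")[:,:,::-1].copy(); p=sense()["position"]; print(p)
def ring(n,I,c,z,r,col):
    for a in np.linspace(0,2*np.pi,150): cv2.circle(I,tuple(int(round(k*16)) for k in proj(n,[c[0]+r*np.cos(a),c[1]+r*np.sin(a),z])),6,col,-1,shift=4)
ring("side",im,p[:2],p[2]-28,31,(0,255,255)); ring("side",im,p[:2],p[2]+44,30,(0,255,255)); ring("side",im,[621.2,-273.2],83,31,(0,255,0)); ring("side",im,[545.8,-332.8],83,31,(0,255,0))
cv2.imwrite("pics/m4.png",cv2.resize(im[100:380,400:600],(500,700))[:600])
```

```text
from [ 620.  -272.7  234.9] -51.7 -> (621.2, -273.2, 111, -51.7) inc x 0.7 y 1.2 z 123.9 az 0.0
[ 619.80722093 -272.58343305  236.01364233]
```

View pics/m4.png

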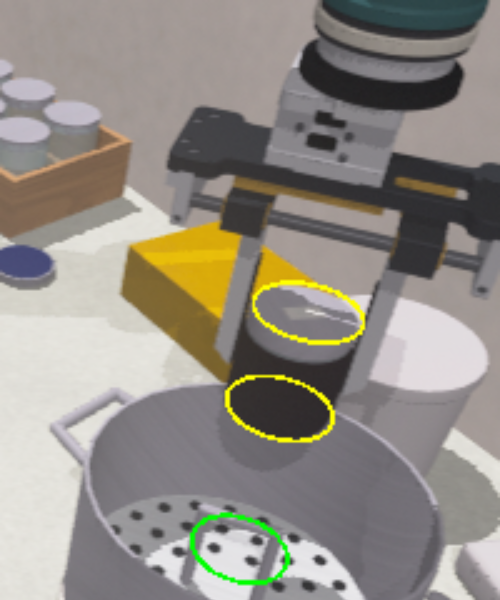

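The jar hangs upright above its place at crop (307,312). I'll lower it.

Call:
carry_out(increments=[{"x": 1, "y": 1, "z": 12, "ax": 0, "ay": 0, "az": 0, "jaw": 55}, {"x": 1, "y": 1, "z": 30, "ax": 0, "ay": 0, "az": 0, "jaw": 55}, {"x": 1, "y": 1, "z": 50, "ax": 0, "ay": 0, "az": 0, "jaw": 55}, {"x": 1, "y": 1, "z": 70, "ax": 0, "ay": 0, "az": 0, "jaw": 55}, {"x": 1, "y": 1, "z": 90, "ax": 0, "ay": 0, "az": 0, "jaw": 55}, {"x": 1, "y": 1, "z": 105, "ax": 0, "ay": 0, "az": 0, "jaw": 55}, {"x": 1, "y": 1, "z": 114, "ax": 0, "ay": 0, "az": 0, "jaw": 55}, {"x": 1, "y": 1, "z": 119, "ax": 0, "ay": 0, "az": 0, "jaw": 55}, {"x": 1, "y": 1, "z": 121, "ax": 0, "ay": 0, "az": 0, "jaw": 55}, {"x": 1, "y": 1, "z": 121, "ax": 0, "ay": 0, "az": 0, "jaw": 55}, {"x": 1, "y": 1, "z": 121, "ax": 0, "ay": 0, "az": 0, "jaw": 55}])

```text
t: 14.6
position: [622.7, -273.6, 117.6]
tool_rot: [2.966, 1.031, 0.002]
wrist_force: [-0.5, -0.3, -2.2]
gripper_width: 61.8
gripper_force: 20.0
```

Call:
carry_out(increments=[{"x": 0, "y": 0, "z": 2, "ax": 0, "ay": 0, "az": 0, "jaw": 55}, {"x": 0, "y": 0, "z": 4, "ax": 0, "ay": 0, "az": 0, "jaw": 55}, {"x": 0, "y": 0, "z": 5, "ax": 0, "ay": 0, "az": 0, "jaw": 55}, {"x": 0, "y": 0, "z": 5, "ax": 0, "ay": 0, "az": 0, "jaw": 55}])

```text
t: 15.0
position: [622.1, -273.3, 111.2]
tool_rot: [-2.967, -1.031, 0.0]
wrist_force: [0.3, -0.8, -2.1]
gripper_width: 61.7
gripper_force: 20.0
```

Call:
carry_out(increments=[{"x": 0, "y": 0, "z": 1, "ax": 0, "ay": 0, "az": 0, "jaw": 55}, {"x": 0, "y": 0, "z": 2, "ax": 0, "ay": 0, "az": 0, "jaw": 55}, {"x": 0, "y": 0, "z": 2, "ax": 0, "ay": 0, "az": 0, "jaw": 55}])

```text
t: 15.3
position: [622.2, -273.3, 111.0]
tool_rot: [2.967, 1.031, 0.001]
wrist_force: [-2.9, 1.9, 4.5]
gripper_width: 61.9
gripper_force: 20.0
```

Contact with the deck. I'll release and rise.

Call:
carry_out(increments=[{"x": 0, "y": 0, "z": 0, "ax": 0, "ay": 0, "az": 0, "jaw": 84}, {"x": 0, "y": 0, "z": 0, "ax": 0, "ay": 0, "az": 0, "jaw": 84}, {"x": 0, "y": 0, "z": 0, "ax": 0, "ay": 0, "az": 0, "jaw": 84}, {"x": 0, "y": 0, "z": 0, "ax": 0, "ay": 0, "az": 0, "jaw": 84}, {"x": 0, "y": 0, "z": -30, "ax": 0, "ay": 0, "az": 0, "jaw": 84}, {"x": 0, "y": 0, "z": -75, "ax": 0, "ay": 0, "az": 0, "jaw": 84}, {"x": 0, "y": 0, "z": -120, "ax": 0, "ay": 0, "az": 0, "jaw": 84}, {"x": 0, "y": 0, "z": -140, "ax": 0, "ay": 0, "az": 0, "jaw": 84}, {"x": 0, "y": 0, "z": -140, "ax": 0, "ay": 0, "az": 0, "jaw": 84}])

```text
t: 16.2
position: [623.8, -274.1, 254.9]
tool_rot: [2.961, 1.029, 0.01]
wrist_force: [0.4, 0.4, 0.1]
gripper_width: 84.0
gripper_force: 0.0
```

Run:
```python
from h import *
go(385,349,240,-51.7)
```

```text
from [ 623.8 -274.1  254.9] -51.7 -> (385, 349, 240, -51.7) inc x 199.3 y -636.9 z 14.9 az 0.0
```

Call:
carry_out(increments=[{"x": 160, "y": -510, "z": 12, "ax": 0, "ay": 0, "az": 0, "jaw": 94}, {"x": 160, "y": -510, "z": 12, "ax": 0, "ay": 0, "az": 0, "jaw": 94}, {"x": 160, "y": -510, "z": 12, "ax": 0, "ay": 0, "az": 0, "jaw": 94}, {"x": 160, "y": -510, "z": 12, "ax": 0, "ay": 0, "az": 0, "jaw": 94}, {"x": 160, "y": -510, "z": 12, "ax": 0, "ay": 0, "az": 0, "jaw": 94}, {"x": 160, "y": -510, "z": 12, "ax": 0, "ay": 0, "az": 0, "jaw": 94}, {"x": 160, "y": -510, "z": 12, "ax": 0, "ay": 0, "az": 0, "jaw": 94}, {"x": 160, "y": -510, "z": 12, "ax": 0, "ay": 0, "az": 0, "jaw": 94}, {"x": 160, "y": -510, "z": 12, "ax": 0, "ay": 0, "az": 0, "jaw": 94}, {"x": 160, "y": -510, "z": 12, "ax": 0, "ay": 0, "az": 0, "jaw": 94}, {"x": 160, "y": -510, "z": 12, "ax": 0, "ay": 0, "az": 0, "jaw": 94}, {"x": 160, "y": -510, "z": 12, "ax": 0, "ay": 0, "az": 0, "jaw": 94}])

```text
t: 17.4
position: [428.6, 229.1, 234.8]
tool_rot: [-2.963, -1.041, 0.007]
wrist_force: [0.3, -0.4, 0.1]
gripper_width: 94.0
gripper_force: 0.0
```

Run:
```python
from h import *
go(385,349,150,-51.7)
```

```text
from [428.6 229.1 234.8] -51.3 -> (385, 349, 150, -51.7) inc x 41.0 y -120.8 z 84.8 az 0.4
```

Call:
carry_out(increments=[{"x": 41, "y": -121, "z": 50, "ax": 0, "ay": 0, "az": 0, "jaw": 94}, {"x": 41, "y": -121, "z": 50, "ax": 0, "ay": 0, "az": 0, "jaw": 94}, {"x": 41, "y": -121, "z": 50, "ax": 0, "ay": 0, "az": 0, "jaw": 94}, {"x": 41, "y": -121, "z": 85, "ax": 0, "ay": 0, "az": 0, "jaw": 94}, {"x": 41, "y": -121, "z": 85, "ax": 0, "ay": 0, "az": 0, "jaw": 94}, {"x": 41, "y": -121, "z": 85, "ax": 0, "ay": 0, "az": 0, "jaw": 94}, {"x": 41, "y": -121, "z": 85, "ax": 0, "ay": 0, "az": 0, "jaw": 94}])

```text
t: 18.1
position: [389.6, 345.8, 153.7]
tool_rot: [-2.968, -1.029, -0.003]
wrist_force: [-0.3, 0.5, -0.4]
gripper_width: 93.9
gripper_force: 0.0
```

Run:
```python
from h import *
t=snapshot("top")[:,:,::-1].copy(); im=snapshot("side")[:,:,::-1].copy()
go(385,349,28,-51.7)
def ring(n,I,c,z,r,col):
    for a in np.linspace(0,2*np.pi,150): cv2.circle(I,tuple(int(round(k*16)) for k in proj(n,[c[0]+r*np.cos(a),c[1]+r*np.sin(a),z])),6,col,-1,shift=4)
c=[385,349]
ring("side",im,c,72,30,(0,255,255)); ring("side",im,c,0,31,(0,255,255));
ring("top",t,[622,-273.3],155,30,(0,255,255));ring("side",im,[622,-273.3],155,30,(0,255,255))
ring("top",t,[593.6,296.9],8,109,(0,255,0)); ring("side",im,[593.6,296.9],8,109,(0,255,0)); 
for n,I in(("top",t),("side",im)):ring(n,I,[593.6,296.9],51,17,(0,255,255))
f=lambda a,w,h:cv2.resize(a,(w,h),interpolation=2)
cv2.imwrite("pics/m5.png",np.vstack([np.hstack([f(im[130:230,220:390],510,300),f(im[230:380,410:555],290,300)]),np.hstack([f(t[100:260,400:560],300,300),f(t[130:240,150:300],409,300),np.zeros((300,91,3),np.uint8)])]))
```

```text
from [389.8 346.1 154.4] -51.8 -> (385, 349, 28, -51.7) inc x -2.0 y -5.3 z 126.4 az -0.1
```

View pics/m5.png

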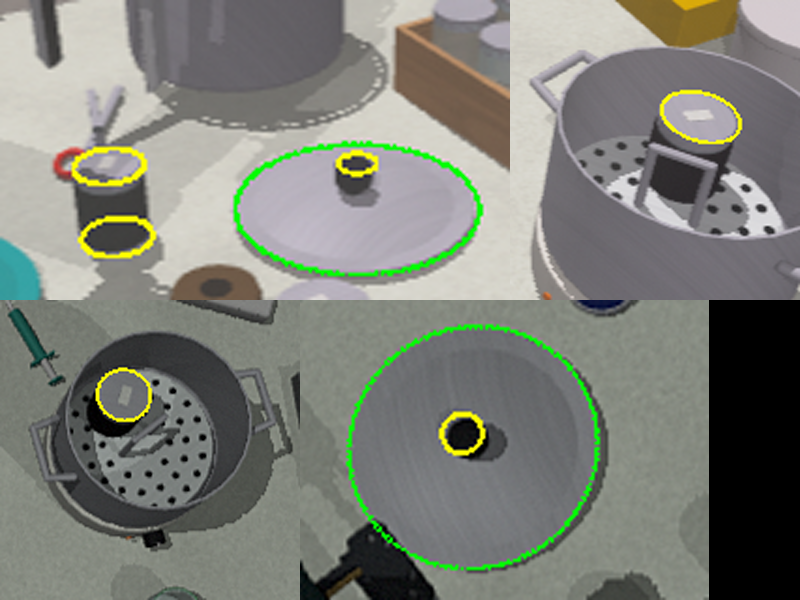

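Jar_a stands upright next to the loop (crop 700,117). Jar_b and the lid models match to about 3 mm, with jar_b at crop (108,200) and the lid knob at (357,165). I'll go down on jar_b.

Call:
carry_out(increments=[{"x": -2, "y": -6, "z": 30, "ax": 0, "ay": 0, "az": 0, "jaw": 94}, {"x": -2, "y": -6, "z": 70, "ax": 0, "ay": 0, "az": 0, "jaw": 94}, {"x": -2, "y": -6, "z": 100, "ax": 0, "ay": 0, "az": 0, "jaw": 94}, {"x": -2, "y": -6, "z": 118, "ax": 0, "ay": 0, "az": 0, "jaw": 94}, {"x": -2, "y": -6, "z": 126, "ax": 0, "ay": 0, "az": 0, "jaw": 94}, {"x": -2, "y": -6, "z": 126, "ax": 0, "ay": 0, "az": 0, "jaw": 94}, {"x": -2, "y": -6, "z": 126, "ax": 0, "ay": 0, "az": 0, "jaw": 55}, {"x": -2, "y": -6, "z": 126, "ax": 0, "ay": 0, "az": 0, "jaw": 55}, {"x": -2, "y": -6, "z": 126, "ax": 0, "ay": 0, "az": 0, "jaw": 55}, {"x": -2, "y": -6, "z": 126, "ax": 0, "ay": 0, "az": 0, "jaw": 55}, {"x": -2, "y": -6, "z": 126, "ax": 0, "ay": 0, "az": 0, "jaw": 55}, {"x": -2, "y": -6, "z": 126, "ax": 0, "ay": 0, "az": 0, "jaw": 55}])

```text
t: 19.4
position: [383.6, 349.9, 27.2]
tool_rot: [2.967, 1.032, 0.002]
wrist_force: [0.4, -1.6, 2.9]
gripper_width: 61.8
gripper_force: 20.0
```

Call:
carry_out(increments=[{"x": 0, "y": 0, "z": -10, "ax": 0, "ay": 0, "az": 0, "jaw": 55}, {"x": 0, "y": 0, "z": -30, "ax": 0, "ay": 0, "az": 0, "jaw": 55}, {"x": 0, "y": 0, "z": -60, "ax": 0, "ay": 0, "az": 0, "jaw": 55}, {"x": 0, "y": 0, "z": -90, "ax": 0, "ay": 0, "az": 0, "jaw": 55}, {"x": 0, "y": 0, "z": -120, "ax": 0, "ay": 0, "az": 0, "jaw": 55}, {"x": 0, "y": 0, "z": -150, "ax": 0, "ay": 0, "az": 0, "jaw": 55}, {"x": 0, "y": 0, "z": -180, "ax": 0, "ay": 0, "az": 0, "jaw": 55}, {"x": 0, "y": 0, "z": -205, "ax": 0, "ay": 0, "az": 0, "jaw": 55}, {"x": 0, "y": 0, "z": -218, "ax": 0, "ay": 0, "az": 0, "jaw": 55}, {"x": 0, "y": 0, "z": -218, "ax": 0, "ay": 0, "az": 0, "jaw": 55}])

```text
t: 20.4
position: [383.6, 350.3, 246.5]
tool_rot: [-2.966, -1.031, -0.005]
wrist_force: [0.0, 0.4, -2.2]
gripper_width: 61.7
gripper_force: 20.0
```

Run:
```python
from h import *
go(545.8,-332.8,245,-51.7)
```

```text
from [383.6 350.3 246.5] -51.7 -> (545.8, -332.8, 245, -51.7) inc x -296.6 y 636.3 z 1.5 az 0.0
```

Call:
carry_out(increments=[{"x": -6, "y": 14, "z": 0, "ax": 0, "ay": 0, "az": 0, "jaw": 55}, {"x": -19, "y": 41, "z": 0, "ax": 0, "ay": 0, "az": 0, "jaw": 55}, {"x": -36, "y": 77, "z": 0, "ax": 0, "ay": 0, "az": 0, "jaw": 55}, {"x": -53, "y": 113, "z": 0, "ax": 0, "ay": 0, "az": 0, "jaw": 55}, {"x": -70, "y": 150, "z": 0, "ax": 0, "ay": 0, "az": 0, "jaw": 55}, {"x": -87, "y": 186, "z": 0, "ax": 0, "ay": 0, "az": 0, "jaw": 55}, {"x": -104, "y": 222, "z": 0, "ax": 0, "ay": 0, "az": 0, "jaw": 55}, {"x": -120, "y": 258, "z": 0, "ax": 0, "ay": 0, "az": 0, "jaw": 55}, {"x": -137, "y": 295, "z": 0, "ax": 0, "ay": 0, "az": 0, "jaw": 55}, {"x": -154, "y": 331, "z": 0, "ax": 0, "ay": 0, "az": 0, "jaw": 55}, {"x": -167, "y": 358, "z": 0, "ax": 0, "ay": 0, "az": 0, "jaw": 55}, {"x": -171, "y": 367, "z": 0, "ax": 0, "ay": 0, "az": 0, "jaw": 55}])

```text
t: 21.6
position: [475.4, -47.5, 241.7]
tool_rot: [-2.968, -1.024, 0.008]
wrist_force: [0.5, 0.1, -3.1]
gripper_width: 61.6
gripper_force: 20.0
```

Run:
```python
from h import *
go(545.8,-332.8,245,-51.7)
```

```text
from [475.4 -47.5 241.7] -51.9 -> (545.8, -332.8, 245, -51.7) inc x -120.5 y 268.0 z -3.3 az -0.2
```

Call:
carry_out(increments=[{"x": -8, "y": 18, "z": -3, "ax": 0, "ay": 0, "az": 0, "jaw": 55}, {"x": -22, "y": 50, "z": -3, "ax": 0, "ay": 0, "az": 0, "jaw": 55}, {"x": -39, "y": 87, "z": -3, "ax": 0, "ay": 0, "az": 0, "jaw": 55}, {"x": -55, "y": 123, "z": -3, "ax": 0, "ay": 0, "az": 0, "jaw": 55}, {"x": -72, "y": 160, "z": -3, "ax": 0, "ay": 0, "az": 0, "jaw": 55}, {"x": -88, "y": 196, "z": -3, "ax": 0, "ay": 0, "az": 0, "jaw": 55}, {"x": -102, "y": 228, "z": -3, "ax": 0, "ay": 0, "az": 0, "jaw": 55}, {"x": -114, "y": 253, "z": -3, "ax": 0, "ay": 0, "az": 0, "jaw": 55}, {"x": -120, "y": 268, "z": -3, "ax": 0, "ay": 0, "az": 0, "jaw": 55}, {"x": -120, "y": 268, "z": -3, "ax": 0, "ay": 0, "az": 0, "jaw": 55}, {"x": -120, "y": 268, "z": -3, "ax": 0, "ay": 0, "az": 0, "jaw": 55}])

```text
t: 22.7
position: [548.1, -328.0, 245.7]
tool_rot: [-2.964, -1.031, 0.002]
wrist_force: [-0.0, 1.4, -3.2]
gripper_width: 61.6
gripper_force: 20.0
```

Run:
```python
from h import *
im=snapshot("side")[:,:,::-1].copy(); p=sense()["position"]
go(545.8,-332.8,110.2,-51.7)
def ring(n,I,c,z,r,col):
    for a in np.linspace(0,2*np.pi,150): cv2.circle(I,tuple(int(round(k*16)) for k in proj(n,[c[0]+r*np.cos(a),c[1]+r*np.sin(a),z])),6,col,-1,shift=4)
ring("side",im,p[:2],p[2]-27,31,(0,255,255)); ring("side",im,p[:2],p[2]+45,30,(0,255,255)); ring("side",im,[545.8,-332.8],83,31,(0,255,0))
cv2.imwrite("pics/m6.png",cv2.resize(im[110:380,400:600],(444,600)))
```

```text
from [ 548.3 -327.6  246.4] -51.6 -> (545.8, -332.8, 110.2, -51.7) inc x -5.2 y 2.5 z 136.2 az 0.1
```

View pics/m6.png

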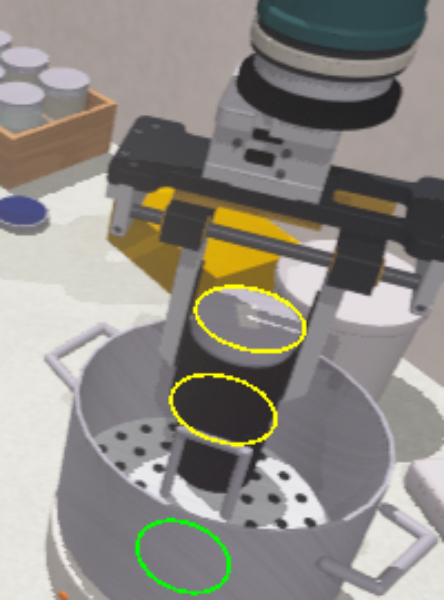

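Jar_b is held upright over the near side (crop 250,320). I'll lower it.

Call:
carry_out(increments=[{"x": -5, "y": 2, "z": 10, "ax": 0, "ay": 0, "az": 0, "jaw": 55}, {"x": -5, "y": 2, "z": 30, "ax": 0, "ay": 0, "az": 0, "jaw": 55}, {"x": -5, "y": 2, "z": 50, "ax": 0, "ay": 0, "az": 0, "jaw": 55}, {"x": -5, "y": 2, "z": 70, "ax": 0, "ay": 0, "az": 0, "jaw": 55}, {"x": -5, "y": 2, "z": 90, "ax": 0, "ay": 0, "az": 0, "jaw": 55}, {"x": -5, "y": 2, "z": 108, "ax": 0, "ay": 0, "az": 0, "jaw": 55}, {"x": -5, "y": 2, "z": 120, "ax": 0, "ay": 0, "az": 0, "jaw": 55}, {"x": -5, "y": 2, "z": 128, "ax": 0, "ay": 0, "az": 0, "jaw": 55}, {"x": -5, "y": 2, "z": 132, "ax": 0, "ay": 0, "az": 0, "jaw": 55}, {"x": -5, "y": 2, "z": 132, "ax": 0, "ay": 0, "az": 0, "jaw": 55}, {"x": -5, "y": 2, "z": 132, "ax": 0, "ay": 0, "az": 0, "jaw": 55}])

```text
t: 23.85
position: [546.6, -333.8, 116.5]
tool_rot: [2.966, 1.031, 0.002]
wrist_force: [0.9, -0.2, -3.5]
gripper_width: 61.9
gripper_force: 20.0
```

Call:
carry_out(increments=[{"x": 0, "y": 0, "z": 2, "ax": 0, "ay": 0, "az": 0, "jaw": 55}, {"x": 0, "y": 0, "z": 4, "ax": 0, "ay": 0, "az": 0, "jaw": 55}, {"x": 0, "y": 0, "z": 5, "ax": 0, "ay": 0, "az": 0, "jaw": 55}, {"x": 0, "y": 0, "z": 5.5, "ax": 0, "ay": 0, "az": 0, "jaw": 55}, {"x": 0, "y": 0, "z": 5.5, "ax": 0, "ay": 0, "az": 0, "jaw": 55}])

```text
t: 24.35
position: [546.1, -333.5, 110.3]
tool_rot: [2.967, 1.031, 0.0]
wrist_force: [-0.6, -0.3, -0.9]
gripper_width: 61.9
gripper_force: 20.0
```

Call:
carry_out(increments=[{"x": 0, "y": 0, "z": 1, "ax": 0, "ay": 0, "az": 0, "jaw": 55}, {"x": 0, "y": 0, "z": 1, "ax": 0, "ay": 0, "az": 0, "jaw": 55}, {"x": 0, "y": 0, "z": 1, "ax": 0, "ay": 0, "az": 0, "jaw": 84}, {"x": 0, "y": 0, "z": 1, "ax": 0, "ay": 0, "az": 0, "jaw": 84}, {"x": 0, "y": 0, "z": 1, "ax": 0, "ay": 0, "az": 0, "jaw": 84}, {"x": 0, "y": 0, "z": 1, "ax": 0, "ay": 0, "az": 0, "jaw": 84}, {"x": 0, "y": 0, "z": -30, "ax": 0, "ay": 0, "az": 0, "jaw": 84}, {"x": 0, "y": 0, "z": -75, "ax": 0, "ay": 0, "az": 0, "jaw": 84}, {"x": 0, "y": 0, "z": -120, "ax": 0, "ay": 0, "az": 0, "jaw": 84}, {"x": 0, "y": 0, "z": -140, "ax": 0, "ay": 0, "az": 0, "jaw": 84}, {"x": 0, "y": 0, "z": -140, "ax": 0, "ay": 0, "az": 0, "jaw": 84}])

```text
t: 25.45
position: [547.6, -334.6, 255.2]
tool_rot: [2.96, 1.029, 0.009]
wrist_force: [0.8, -0.9, -0.5]
gripper_width: 84.2
gripper_force: 0.0
```

Run:
```python
from h import *
go(593.6,297,200,20)
go(593.6,297,200,-51.7)
```

```text
from [ 547.6 -334.6  255.2] -51.7 -> (593.6, 297, 200, 20) inc x 427.8 y -466.8 z 55.2 az -71.7
from [ 547.6 -334.6  255.2] -51.7 -> (593.6, 297, 200, -51.7) inc x 427.8 y -466.8 z 55.2 az 0.0
```

Call:
carry_out(increments=[{"x": 376, "y": -410, "z": 20, "ax": 0, "ay": 0, "az": 0, "jaw": 60}, {"x": 376, "y": -410, "z": 20, "ax": 0, "ay": 0, "az": 0, "jaw": 60}, {"x": 376, "y": -410, "z": 20, "ax": 0, "ay": 0, "az": 0, "jaw": 60}, {"x": 376, "y": -410, "z": 20, "ax": 0, "ay": 0, "az": 0, "jaw": 60}, {"x": 376, "y": -410, "z": 20, "ax": 0, "ay": 0, "az": 0, "jaw": 60}, {"x": 376, "y": -410, "z": 20, "ax": 0, "ay": 0, "az": 0, "jaw": 60}, {"x": 376, "y": -410, "z": 20, "ax": 0, "ay": 0, "az": 0, "jaw": 60}, {"x": 376, "y": -410, "z": 20, "ax": 0, "ay": 0, "az": 0, "jaw": 60}, {"x": 376, "y": -410, "z": 20, "ax": 0, "ay": 0, "az": 0, "jaw": 60}, {"x": 376, "y": -410, "z": 20, "ax": 0, "ay": 0, "az": 0, "jaw": 60}, {"x": 376, "y": -410, "z": 20, "ax": 0, "ay": 0, "az": 0, "jaw": 60}, {"x": 376, "y": -410, "z": 20, "ax": 0, "ay": 0, "az": 0, "jaw": 60}])

```text
t: 26.65
position: [584.9, 226.6, 225.9]
tool_rot: [-2.961, -1.041, 0.008]
wrist_force: [0.4, 0.6, -0.1]
gripper_width: 59.9
gripper_force: 0.0
```

Run:
```python
from h import *
go(593.6,297,90,-51.7)
```

```text
from [584.9 226.6 225.9] -51.3 -> (593.6, 297, 90, -51.7) inc x 50.9 y -49.5 z 135.9 az 0.4
```

Call:
carry_out(increments=[{"x": 51, "y": -49, "z": 50, "ax": 0, "ay": 0, "az": 0, "jaw": 60}, {"x": 51, "y": -49, "z": 80, "ax": 0, "ay": 0, "az": 0, "jaw": 60}, {"x": 51, "y": -49, "z": 110, "ax": 0, "ay": 0, "az": 0, "jaw": 60}, {"x": 51, "y": -49, "z": 130, "ax": 0, "ay": 0, "az": 0, "jaw": 60}, {"x": 51, "y": -49, "z": 136, "ax": 0, "ay": 0, "az": 0, "jaw": 60}, {"x": 51, "y": -49, "z": 136, "ax": 0, "ay": 0, "az": 0, "jaw": 60}, {"x": 51, "y": -49, "z": 136, "ax": 0, "ay": 0, "az": 0, "jaw": 60}])

```text
t: 27.35
position: [597.2, 291.0, 95.3]
tool_rot: [2.968, 1.03, 0.003]
wrist_force: [0.7, -0.2, -0.5]
gripper_width: 60.0
gripper_force: 0.0
```

Run:
```python
from h import *
t=snapshot("top")[:,:,::-1].copy(); im=snapshot("side")[:,:,::-1].copy()
go(593.6,297,29,-51.7)
def ring(n,I,c,z,r,col):
    for a in np.linspace(0,2*np.pi,150): cv2.circle(I,tuple(int(round(k*16)) for k in proj(n,[c[0]+r*np.cos(a),c[1]+r*np.sin(a),z])),6,col,-1,shift=4)
for n,I in(("top",t),("side",im)):
    ring(n,I,[622,-273.3],155,30,(0,255,255)); ring(n,I,[546,-333.5],155,30,(0,255,255)); ring(n,I,[583,-302],178,103,(0,255,0));
f=lambda a,w,h:cv2.resize(a,(w,h),interpolation=2)
cv2.imwrite("pics/m7.png",np.hstack([f(im[230:380,410:610],400,300),f(t[100:250,400:560],320,300)]))
```

```text
from [597.6 291.4  96.4] -51.7 -> (593.6, 297, 29, -51.7) inc x 0.3 y -6.9 z 67.4 az -0.0
```

View pics/m7.png

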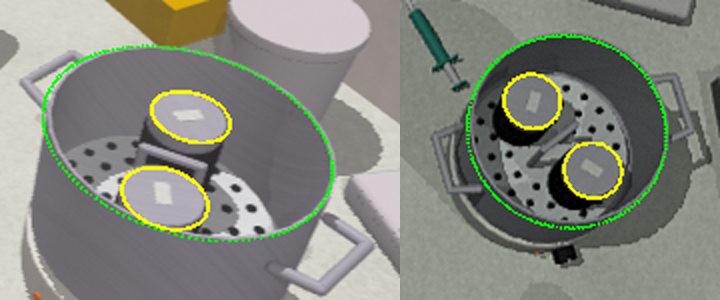

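Both jars stand upright, one on each side of the loop (top crop 532,100 and 593,170), and the rim model fits. Next is the lid knob.

Call:
carry_out(increments=[{"x": 0, "y": -7, "z": 25, "ax": 0, "ay": 0, "az": 0, "jaw": 60}, {"x": 0, "y": -7, "z": 50, "ax": 0, "ay": 0, "az": 0, "jaw": 60}, {"x": 0, "y": -7, "z": 63, "ax": 0, "ay": 0, "az": 0, "jaw": 60}, {"x": 0, "y": -7, "z": 67, "ax": 0, "ay": 0, "az": 0, "jaw": 60}, {"x": 0, "y": -7, "z": 67, "ax": 0, "ay": 0, "az": 0, "jaw": 60}, {"x": 0, "y": -7, "z": 67, "ax": 0, "ay": 0, "az": 0, "jaw": 25}, {"x": 0, "y": -7, "z": 67, "ax": 0, "ay": 0, "az": 0, "jaw": 25}, {"x": 0, "y": -7, "z": 67, "ax": 0, "ay": 0, "az": 0, "jaw": 25}, {"x": 0, "y": -7, "z": 67, "ax": 0, "ay": 0, "az": 0, "jaw": 25}, {"x": 0, "y": -7, "z": 67, "ax": 0, "ay": 0, "az": 0, "jaw": 25}, {"x": 0, "y": -7, "z": 67, "ax": 0, "ay": 0, "az": 0, "jaw": 25}], newtons=45)

```text
t: 28.55
position: [592.8, 296.7, 28.1]
tool_rot: [2.967, 1.031, 0.003]
wrist_force: [-0.0, -1.6, 3.2]
gripper_width: 33.2
gripper_force: 45.0
```

Call:
carry_out(increments=[{"x": 0, "y": 0, "z": -8, "ax": 0, "ay": 0, "az": 0, "jaw": 25}, {"x": 0, "y": 0, "z": -25, "ax": 0, "ay": 0, "az": 0, "jaw": 25}, {"x": 0, "y": 0, "z": -50, "ax": 0, "ay": 0, "az": 0, "jaw": 25}, {"x": 0, "y": 0, "z": -80, "ax": 0, "ay": 0, "az": 0, "jaw": 25}, {"x": 0, "y": 0, "z": -110, "ax": 0, "ay": 0, "az": 0, "jaw": 25}, {"x": 0, "y": 0, "z": -140, "ax": 0, "ay": 0, "az": 0, "jaw": 25}, {"x": 0, "y": 0, "z": -170, "ax": 0, "ay": 0, "az": 0, "jaw": 25}, {"x": 0, "y": 0, "z": -200, "ax": 0, "ay": 0, "az": 0, "jaw": 25}, {"x": 0, "y": 0, "z": -220, "ax": 0, "ay": 0, "az": 0, "jaw": 25}, {"x": 0, "y": 0, "z": -225, "ax": 0, "ay": 0, "az": 0, "jaw": 25}, {"x": 0, "y": 0, "z": -225, "ax": 0, "ay": 0, "az": 0, "jaw": 25}])

```text
t: 29.65
position: [591.7, 297.2, 251.8]
tool_rot: [-2.967, -1.032, 0.0]
wrist_force: [-0.1, -0.3, -3.1]
gripper_width: 33.1
gripper_force: 45.0
```

Run:
```python
from h import *
go(583,-302,250,-51.7)
```

```text
from [591.7 297.2 251.8] -51.6 -> (583, -302, 250, -51.7) inc x -378.7 y 464.4 z 1.8 az 0.1
```

Call:
carry_out(increments=[{"x": -8, "y": 9, "z": 0, "ax": 0, "ay": 0, "az": 0, "jaw": 25}, {"x": -22, "y": 27, "z": 0, "ax": 0, "ay": 0, "az": 0, "jaw": 25}, {"x": -44, "y": 54, "z": 0, "ax": 0, "ay": 0, "az": 0, "jaw": 25}, {"x": -66, "y": 81, "z": 0, "ax": 0, "ay": 0, "az": 0, "jaw": 25}, {"x": -88, "y": 108, "z": 0, "ax": 0, "ay": 0, "az": 0, "jaw": 25}, {"x": -111, "y": 136, "z": 0, "ax": 0, "ay": 0, "az": 0, "jaw": 25}, {"x": -133, "y": 163, "z": 0, "ax": 0, "ay": 0, "az": 0, "jaw": 25}, {"x": -155, "y": 190, "z": 0, "ax": 0, "ay": 0, "az": 0, "jaw": 25}, {"x": -177, "y": 217, "z": 0, "ax": 0, "ay": 0, "az": 0, "jaw": 25}, {"x": -199, "y": 244, "z": 0, "ax": 0, "ay": 0, "az": 0, "jaw": 25}, {"x": -215, "y": 263, "z": 0, "ax": 0, "ay": 0, "az": 0, "jaw": 25}, {"x": -221, "y": 271, "z": 0, "ax": 0, "ay": 0, "az": 0, "jaw": 25}])

```text
t: 30.85
position: [585.2, -55.7, 249.6]
tool_rot: [-2.968, -1.026, 0.007]
wrist_force: [-0.5, -0.6, -4.5]
gripper_width: 33.0
gripper_force: 45.0
```

Run:
```python
from h import *
go(583,-302,250,-51.7)
```

```text
from [585.2 -55.7 249.6] -51.9 -> (583, -302, 250, -51.7) inc x -153.8 y 192.5 z -0.4 az -0.2
```

Call:
carry_out(increments=[{"x": -9, "y": 12, "z": 0, "ax": 0, "ay": 0, "az": 0, "jaw": 25}, {"x": -27, "y": 34, "z": 0, "ax": 0, "ay": 0, "az": 0, "jaw": 25}, {"x": -49, "y": 61, "z": 0, "ax": 0, "ay": 0, "az": 0, "jaw": 25}, {"x": -71, "y": 89, "z": 0, "ax": 0, "ay": 0, "az": 0, "jaw": 25}, {"x": -93, "y": 116, "z": 0, "ax": 0, "ay": 0, "az": 0, "jaw": 25}, {"x": -115, "y": 144, "z": 0, "ax": 0, "ay": 0, "az": 0, "jaw": 25}, {"x": -135, "y": 169, "z": 0, "ax": 0, "ay": 0, "az": 0, "jaw": 25}, {"x": -149, "y": 187, "z": 0, "ax": 0, "ay": 0, "az": 0, "jaw": 25}, {"x": -154, "y": 193, "z": 0, "ax": 0, "ay": 0, "az": 0, "jaw": 25}, {"x": -154, "y": 193, "z": 0, "ax": 0, "ay": 0, "az": 0, "jaw": 25}, {"x": -154, "y": 193, "z": 0, "ax": 0, "ay": 0, "az": 0, "jaw": 25}])

```text
t: 31.95
position: [585.9, -298.2, 251.7]
tool_rot: [-2.965, -1.033, -0.0]
wrist_force: [0.7, -0.1, -3.3]
gripper_width: 33.3
gripper_force: 45.0
```

Run:
```python
from h import *
snapshot("side");snapshot("top");im=snapshot("side")[:,:,::-1].copy(); p=sense()["position"]
go(583,-302,198,-51.7)
def ring(n,I,c,z,r,col):
    for a in np.linspace(0,2*np.pi,200): cv2.circle(I,tuple(int(round(k*16)) for k in proj(n,[c[0]+r*np.cos(a),c[1]+r*np.sin(a),z])),6,col,-1,shift=4)
ring("side",im,p[:2],p[2]-20,109,(0,255,255)); ring("side",im,[583,-302],178,103,(0,255,0))
cv2.imwrite("pics/m8.png",cv2.resize(im[120:370,390:640],(600,600)))
```

```text
from [ 586.  -298.1  252.3] -51.5 -> (583, -302, 198, -51.7) inc x -4.7 y 1.2 z 54.3 az 0.2
```

View pics/m8.png

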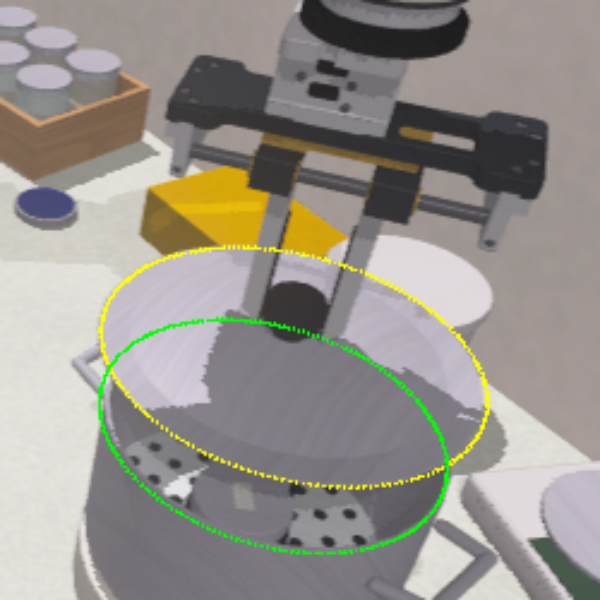

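The lid hangs level over the mouth and its model matches. I'll lower it.

Call:
carry_out(increments=[{"x": -4, "y": 2, "z": 5, "ax": 0, "ay": 0, "az": 0.2, "jaw": 25}, {"x": -4, "y": 2, "z": 15, "ax": 0, "ay": 0, "az": 0.2, "jaw": 25}, {"x": -4, "y": 2, "z": 25, "ax": 0, "ay": 0, "az": 0.2, "jaw": 25}, {"x": -4, "y": 2, "z": 33, "ax": 0, "ay": 0, "az": 0.2, "jaw": 25}, {"x": -4, "y": 2, "z": 39, "ax": 0, "ay": 0, "az": 0.2, "jaw": 25}, {"x": -4, "y": 2, "z": 43, "ax": 0, "ay": 0, "az": 0.2, "jaw": 25}, {"x": -4, "y": 2, "z": 47, "ax": 0, "ay": 0, "az": 0.2, "jaw": 25}, {"x": -4, "y": 2, "z": 50, "ax": 0, "ay": 0, "az": 0.2, "jaw": 25}, {"x": -4, "y": 2, "z": 50, "ax": 0, "ay": 0, "az": 0.2, "jaw": 25}, {"x": -4, "y": 2, "z": 50, "ax": 0, "ay": 0, "az": 0.2, "jaw": 25}])

```text
t: 33.1
position: [583.8, -303.7, 202.2]
tool_rot: [2.969, 1.026, 0.001]
wrist_force: [-0.4, -0.2, -3.3]
gripper_width: 33.1
gripper_force: 45.0
```

Run:
```python
from h import *
go(584,-302.5,198,-51.7); print(sense()["wrist_force"])
```

```text
from [ 583.8 -303.7  202.2] -51.9 -> (584, -302.5, 198, -51.7) inc x 0.9 y -0.9 z 4.2 az -0.2
[-0.40352149 -0.1760603  -3.2974935 ]
```

Call:
carry_out(increments=[{"x": 1, "y": -1, "z": 2, "ax": 0, "ay": 0, "az": 0, "jaw": 25}, {"x": 1, "y": -1, "z": 4, "ax": 0, "ay": 0, "az": 0, "jaw": 25}, {"x": 1, "y": -1, "z": 5, "ax": 0, "ay": 0, "az": 0, "jaw": 25}, {"x": 1, "y": -1, "z": 5, "ax": 0, "ay": 0, "az": 0, "jaw": 25}])

```text
t: 33.5
position: [584.7, -302.3, 198.7]
tool_rot: [2.967, 1.026, 0.004]
wrist_force: [1.4, 0.5, 2.8]
gripper_width: 33.3
gripper_force: 45.0
```

Call:
carry_out(increments=[{"x": 0, "y": 0, "z": 0.8, "ax": 0, "ay": 0, "az": 0, "jaw": 25}, {"x": 0, "y": 0, "z": 0.8, "ax": 0, "ay": 0, "az": 0, "jaw": 25}])

```text
t: 33.7
position: [584.9, -302.4, 198.6]
tool_rot: [2.966, 1.026, 0.005]
wrist_force: [2.4, 0.6, 4.8]
gripper_width: 33.0
gripper_force: 45.0
```

Call:
carry_out(increments=[{"x": 0, "y": 0, "z": 0, "ax": 0, "ay": 0, "az": 0, "jaw": 60}, {"x": 0, "y": 0, "z": 0, "ax": 0, "ay": 0, "az": 0, "jaw": 60}, {"x": 0, "y": 0, "z": 0, "ax": 0, "ay": 0, "az": 0, "jaw": 60}, {"x": 0, "y": 0, "z": 0, "ax": 0, "ay": 0, "az": 0, "jaw": 60}, {"x": 0, "y": 0, "z": -15, "ax": 0, "ay": 0, "az": 0, "jaw": 60}, {"x": 0, "y": 0, "z": -45, "ax": 0, "ay": 0, "az": 0, "jaw": 60}, {"x": 0, "y": 0, "z": -85, "ax": 0, "ay": 0, "az": 0, "jaw": 60}, {"x": 0, "y": 0, "z": -100, "ax": 0, "ay": 0, "az": 0, "jaw": 60}, {"x": 0, "y": 0, "z": -100, "ax": 0, "ay": 0, "az": 0, "jaw": 60}])

```text
t: 34.6
position: [584.9, -303.0, 301.7]
tool_rot: [2.963, 1.024, 0.009]
wrist_force: [-0.1, 0.4, -1.0]
gripper_width: 60.0
gripper_force: 0.0
```

Run:
```python
from h import *
im=snapshot("side")[:,:,::-1].copy(); cv2.imwrite("pics/s9f.png",im)
def ring(n,I,c,z,r,col):
    for a in np.linspace(0,2*np.pi,200): cv2.circle(I,tuple(int(round(k*16)) for k in proj(n,[c[0]+r*np.cos(a),c[1]+r*np.sin(a),z])),4,col,-1,shift=4)
r=im.copy()
ring("side",r,[584.2,-302.2],178,109,(0,255,255)); 
f=lambda a:cv2.resize(a[200:400,400:600],(400,400),interpolation=2)
cv2.imwrite("pics/m9.png",np.hstack([f(im),f(r)]))
```

```text
(no output)
```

View pics/m9.png

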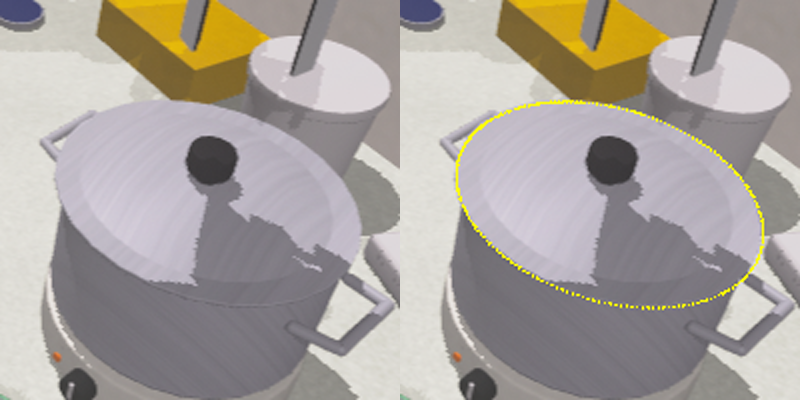

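The lid sits level on the rim (knob at left-half 212,158) and its outline matches the seated model. I'll hand it in.

```bash
python3 -c "
from bench import *
print(job_done())"
```

```text
the job is handed in; nothing more can be done
None
```

The job is handed in (no verdict was returned): in the last pictures the rack lies flat in the pot, both squat jars stand upright on either side of its loop, and the lid sits level on the rim.

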